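Feel out the capper's setting discs and set them up

TASK

Slide the lid of the parts box fully open, feel through the brush-covered mouth along its four lanes for the steel setting discs (three or all four of the lanes hold one; they cannot be seen), lift out every disc and leave each lying flat and centred on a cream pedestal of its own, then slide the lid fully shut. Leave the jars and the dial gauge alone.

Things in the scene. Friction and masses are not known exactly. Their poses are not given: they have to be found in the camera images.
- box: Fixed opaque grey parts box, open on top under its lid. Origin: centre of its underside on the table. Outside 234 mm along its x, 200 mm along its y; walls 6 mm thick, 54 mm high; floor top at z = 6 mm. Lid runners (8 mm wide, up to z = 58 mm) outside the long walls reach from x = -117 to +353 mm. Inside are four parallel lanes along its x (see lane0 to lane3).
- mouth (a point): Centre of the box's mouth, 45.5 mm above the table. Two combs of soft black bristles close the mouth at z = 44 to 47 mm: they hide the inside from view but give no resistance at all to fingers or parts.
- lane0 (a point): -x end of the lane at y = -72 mm: on the floor (z = 6 mm), at the inner face of a cross rib (x = -68 mm, 4 mm thick, 6 mm high) that stops the disc in every lane. Behind the rib 39 mm of empty floor up to the wall leaves room for a fingertip. The lane runs from here along +x for 179 mm, to the end wall. Axes as the box's.
- lane1 (a point): As lane0, at y = -24 mm. The lanes are parted by ribs 4 mm thick and 6 mm high, the outer two bounded outside by the box walls; each is 44 mm wide in the clear. Axes as the box's.
- lane2 (a point): As lane0, at y = +24 mm. A lane holds one disc, lying flat, centred 23 to 98 mm from this point along +x, or is empty. Shut fingers lowered to just over the floor in a lane's free +x part and swept towards -x slide a disc up to the stop rib, where the push stiffens with the disc between; in an empty lane they run on to the rib. Axes as the box's.
- lane3 (a point): As lane0, at y = +72 mm. A disc pushed against the stop rib has its centre 20 mm from this point along +x. Axes as the box's.
- lid (a joint): Sliding aluminium lid on top of the box, 4 mm thick, upper face 58 mm above the table. Value in m: 0 = fully shut, grows as it slides along the box's +x, end stop at 0.230 = fully open. Friction about 1.5 N; it stays where it is left.
- lid_handle (a point): Centre of the lid's black grip bar: 14 mm along the box's x, 70 mm along its y, 18 mm high (58 to 76 mm above the table). It stands at x = -105 mm, y = 0 in the box's frame when the lid is shut and moves with the lid. Axes as the box's.
- disc0: Plain steel setting disc, 40 mm diameter, 18 mm high, both edges chamfered (4 mm high, 3 mm in, so a 10 mm upright belt and 34 mm faces), about 0.16 kg, the same either way up; starts lying in a lane of the closed box (disc0 in the lane at y = -72 mm, disc1 -24, disc2 +24, disc3 +72); three or all four of them are present. Origin: its middle, 9 mm from each face; its z is its axis.
- disc1: Plain steel setting disc, 40 mm diameter, 18 mm high, both edges chamfered (4 mm high, 3 mm in, so a 10 mm upright belt and 34 mm faces), about 0.16 kg, the same either way up; starts lying in a lane of the closed box (disc0 in the lane at y = -72 mm, disc1 -24, disc2 +24, disc3 +72); three or all four of them are present. Origin: its middle, 9 mm from each face; its z is its axis.
- disc2: Plain steel setting disc, 40 mm diameter, 18 mm high, both edges chamfered (4 mm high, 3 mm in, so a 10 mm upright belt and 34 mm faces), about 0.16 kg, the same either way up; starts lying in a lane of the closed box (disc0 in the lane at y = -72 mm, disc1 -24, disc2 +24, disc3 +72); three or all four of them are present. Origin: its middle, 9 mm from each face; its z is its axis.
- disc3: Plain steel setting disc, 40 mm diameter, 18 mm high, both edges chamfered (4 mm high, 3 mm in, so a 10 mm upright belt and 34 mm faces), about 0.16 kg, the same either way up; starts lying in a lane of the closed box (disc0 in the lane at y = -72 mm, disc1 -24, disc2 +24, disc3 +72); three or all four of them are present. Origin: its middle, 9 mm from each face; its z is its axis.
- top0 (a point): Centre of the flat rubber-faced top of a fixed cream pedestal: 48 mm above the table, top 24 mm in diameter, stem 18 mm. z is up. A disc takes its place with its underside on it.
- top1 (a point): Centre of the flat rubber-faced top of a fixed cream pedestal: 48 mm above the table, top 24 mm in diameter, stem 18 mm. z is up. A disc takes its place with its underside on it.
- top2 (a point): Centre of the flat rubber-faced top of a fixed cream pedestal: 48 mm above the table, top 24 mm in diameter, stem 18 mm. z is up. A disc takes its place with its underside on it.
- top3 (a point): Centre of the flat rubber-faced top of a fixed cream pedestal: 48 mm above the table, top 24 mm in diameter, stem 18 mm. z is up. A disc takes its place with its underside on it.
- jar: Small glass jar with a black cap, 58 mm diameter, 75 mm high: a bystander, to be left alone. Origin: centre of its underside.
- jar2: Small glass jar with a white cap, 52 mm diameter, 65 mm high: a bystander, to be left alone. Origin: centre of its underside.
- gauge: Loose round dial gauge lying face up, 56 mm diameter, 24 mm high, with a brass stub 25 mm long: a bystander, to be left alone. Origin: centre of its underside.
Mind the look-alikes: they are no part of the job. Leave any blue look-alike of the part that bears top3 alone.

How it is judged:
By the outcome, as a careful person would: the job done as asked, in the order asked, and still so for the second after the job is handed in, with the robot touching nothing.
Of disc0, disc1, disc2, disc3 only 3 to 4 are there at a start; the rules pass over those that are not, and their reading is None.
At some moment in a run one of disc0, disc1, disc2, disc3 may be knocked a few centimetres aside while the robot is not near it.
Once in a run the grip may slacken for a moment while it holds something.
It also fails if it takes over 210 s, if anything falls off the work surface, if the arm or the gripper's body presses on something with over 40 N, if the wrist force passes 120 N, or if a joint passes its speed limit or range.

ROBOT

A 7-joint arm with a two-finger parallel gripper is mounted at the origin on the work surface. World frame = base frame: x ahead of the robot, y to its left, z up, the work surface at z = 0. Lengths are in m, angles in rad, forces in N, time in s.
With the tool pointing down it reaches from about 0.425 to 0.875 m from the base axis. Payload 4.7 kg.
Tool frame: the origin (TCP) lies at the very end of the fingers, on their centre line; the grasp point (between the pads) lies 19 mm behind it; z points along the fingers, y is the line along which they close (so a half turn about z gives the same grasp; the last joint's range is limited). The gripper opens to 87 mm and grips with 3 to 60 N. Pads are 19 mm wide; open, the fingers measure 117 mm over their backs; the gripper's body (75 mm by 190 mm) begins 51 mm behind the grasp point.
Start: joints at [-1.309, 0.321, -0.07, 1.45, 0.023, 1.371, -0.057], TCP at [0.159, 0.63, 0.223] pointing down, gripper open.
Joint ranges: [-2.86, 2.86], [-0.3, 2.09], [-1.38, 1.24], [0.06, 2.45], [-1.56, 4.7], [0.09, 2.05], [-2.69, 2.69]. Speed limits (rad/s): [2.57, 2.57, 3.14, 3.14, 3.14, 3.14, 3.14].

INTERFACE

Orientations are given as a rotation vector (axis times angle).
In Python, from bench import ctrl, get_image, job gives the robot as it stands.
- The arm moves only by the shell command python3 -m crank 'ROWS' [FORCE]. ROWS is JSON, a list that holds one entry, the list of rows, each a list of 5 numbers: the shift along the tool's x, y, z in mm, then the turn about the tool's z in rad, then the closure, from -1 (fully open) to 1 (shut), so that 0 is half open. A call has 1 to 10 rows; each row shifts and turns the commanded pose from where the row before left it, along the tool's axes as they then stand; what a row does not reach is not made up. A row lasts 1/12 s, in which the tool goes at most 41.7 mm and 7.16 degrees, less where a joint would pass 70% of its speed; a pose out of reach is approached as far as the arm can. A call with a gripper value outside its range is refused whole. The fingers move at their own pace and stop on an object; FORCE is the grip in N (left out, the last holds). Time passes only in rows, so rows that do not move let the fingers close. It gives the time, the measured TCP pose, the force, the opening and the grip force at its end, in the units of the state.
- ctrl.get_state(): the state, without advancing time (a new reading comes with each control period).
- get_image(name): name is "side" or "top" or "wrist"; returns a dict with "pixels" (480x640x3 uint8, red, green, blue), "fx", "fy", "cx", "cy" (pixels), "k1" (the pictures are not rectified: a ray, as slopes to the right and down, at radius r is drawn at 1 + k1 r^2 times it, then the intrinsics apply), "T" (4x4, takes a point from camera to world coordinates); the wrist camera has in their place "T_tool_cam" (4x4, takes a point from camera to tool coordinates, whose origin is the TCP and whose axes are the flange's). Camera axes: x right, y down, z forward; pixel columns grow to the right and rows downward; lengths in m; the calibration is good to about 2 mm. A picture is of the moment at which its call begins: read the wrist's pose just before it. There is no depth.
- job.close_job(): hands the job in; it is judged then, once.
The state is a dict: "time": time; "joint_positions": joint angles; "qd": joint speeds; "joint_torque": joint torques, N m; "position": TCP position; "tool_rot": TCP orientation; "ft_force": force on the tool from outside, world axes, zero at the start; "torque": the same for the moment, N m; "grip_width": opening from 0.0 (shut) to 1.0 (fully open); "grip_force": force on a finger pad.
Only numpy, scipy, OpenCV 4.12 (cv2) and the standard library are available. Lean on these libraries where they do the work, as an engineer would, in place of code of your own. Each camera call takes 0.05 s, during which the arm holds its last target. There are 200 camera calls.

## Working session

There is one attempt and no reset: what is moved stays moved. The work goes in short steps, Python scripts to look and compute and a shell command to move; the robot and the scene stay as the last step left them, time stands still between calls to the robot, and variables do not carry over. Pictures are saved under pics/ and viewed, at most 14 in all, crops included, and the job is handed in when it is done.

```bash
ls; mkdir -p pics; python3 - <<'E'
from bench import ctrl,get_image
import cv2,json
s=ctrl.get_state();print({k:s[k] for k in s})
for n in("top","side"):
    d=get_image(n);cv2.imwrite(f"pics/{n}0.png",d["pixels"][:,:,::-1]);print(n,d["fx"],d["fy"],d["cx"],d["cy"],d["k1"],d["T"])
E
```

```text
pics
{'time': 0.0, 'joint_positions': array([-1.30892345,  0.32177738, -0.07009882,  1.45166041,  0.02258985,
        1.37078694, -0.0568626 ]), 'qd': array([ 5.20056853e-04, -1.34278894e-03,  1.21107092e-05, -4.96995647e-05,
        8.97667194e-05, -5.93490012e-04,  2.55233453e-06]), 'joint_torque': array([ 7.06079463e-04, -4.91303444e+01, -4.03353274e-01, -3.12524414e+01,
       -6.37616334e-02,  4.37788549e-02,  1.67273074e-04]), 'position': array([0.15931243, 0.62961369, 0.22149856]), 'tool_rot': array([-3.88064728e-01, -3.11738530e+00,  2.88898995e-03]), 'ft_force': array([ 0.03293343,  0.73253777, -0.15911131]), 'torque': array([-0.03747573,  0.03241929, -0.03598355]), 'grip_force': 0.0, 'grip_width': 0.9945921001358108}
top 497.3499693324152 497.3499693324152 316.76745022946153 245.6743036010078 0.005949992488780775 [[-0.01000354 -0.99022031  0.13915338  0.48074099]
 [-0.99981889  0.01215799  0.01464114 -0.0351456 ]
 [-0.01618978 -0.13898172 -0.9901626   0.99509059]
 [ 0.          0.          0.          1.        ]]
side 522.0911575427551 522.0911575427551 316.4733169341034 233.27502215225263 -0.06117167573628538 [[ 0.98909416 -0.05979616  0.13460002  0.46307419]
 [-0.1461099  -0.51355028  0.84552824 -0.88300788]
 [ 0.01856454 -0.85597344 -0.51668639  0.58342787]
 [ 0.          0.          0.          1.        ]]
```

View pics/top0.png

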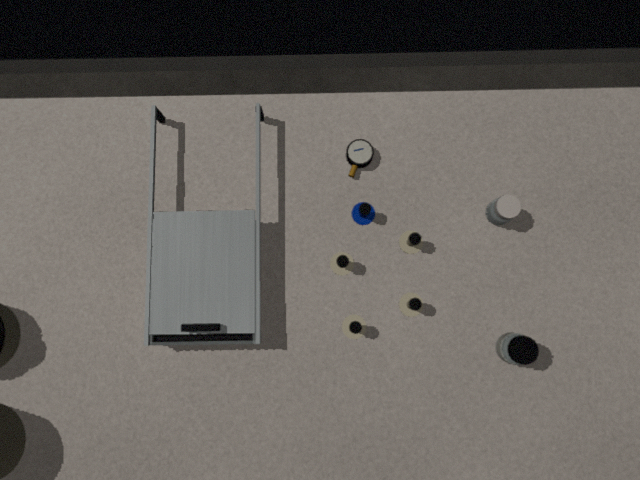

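View pics/side0.png

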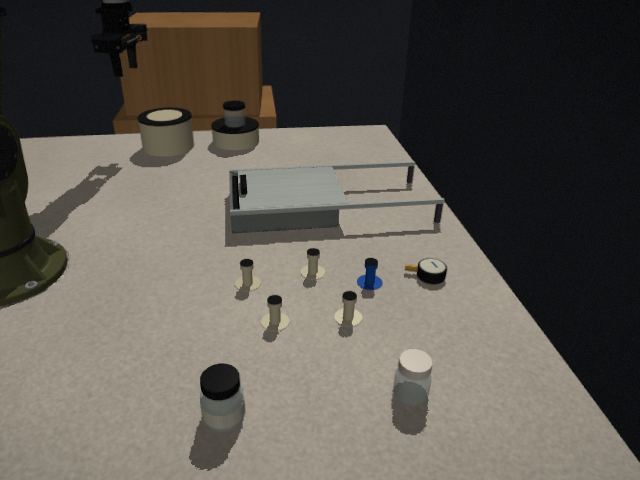

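Top view: four cream pedestals with black tops at (343,261), (414,239), (414,304) and (355,327). The look-alike is the blue one at (365,210), which I'll leave alone. The box is at about (205,275), its handle at (201,327), and the runners extend upwards (+x).

```bash
cat > h.py <<'E'
import numpy as np,cv2
from scipy.spatial.transform import Rotation as R
from bench import ctrl,get_image
def cam(d):
    if "T" in d: return np.array(d["T"])
    s=ctrl.get_state(); T=np.eye(4);T[:3,:3]=R.from_rotvec(s["tool_rot"]).as_matrix();T[:3,3]=s["position"]
    return T@np.array(d["T_tool_cam"])
def ray(d,p,T):
    u=np.array([(p[0]-d["cx"])/d["fx"],(p[1]-d["cy"])/d["fy"]]);v=u.copy()
    for _ in range(10): v=u/(1+d["k1"]*(v@v))
    return T[:3,3],T[:3,:3]@np.array([v[0],v[1],1])
def at(d,p,z,T=None):
    o,r=ray(d,p,cam(d) if T is None else T);return (o+r*(z-o[2])/r[2])[:3]
def proj(d,P,T=None):
    T=cam(d) if T is None else T
    c=T[:3,:3].T@(np.array(P)-T[:3,3]);v=c[:2]/c[2];v=v*(1+d["k1"]*(v@v))
    return np.array([v[0]*d["fx"]+d["cx"],v[1]*d["fy"]+d["cy"]])
E
python3 - <<'E'
from h import *
d=get_image("top");s=get_image("side");g=cv2.cvtColor(d["pixels"],cv2.COLOR_RGB2GRAY);gs=cv2.cvtColor(s["pixels"],cv2.COLOR_RGB2GRAY)
def blob(g,p,r=9):
    x,y=p;c=g[y-r:y+r+1,x-r:x+r+1];m=(c<50).astype(np.uint8)
    n,l,st,ce=cv2.connectedComponentsWithStats(m);i=1+np.argmax(st[1:,4]);return ce[i]+[x-r,y-r],st[i,4]
for n,p,q in(("A",(343,261),(313,252)),("B",(414,239),(349,297)),("C",(414,304),(274,300)),("D",(355,327),(246,263)),):
    b,a=blob(g,p);print(n,b,a,at(d,b,.048),proj(s,at(d,b,.048)),q)
im=d["pixels"][95:355,140:275,::-1];im=cv2.resize(im,None,fx=2.3*1,fy=2.3*1,interpolation=cv2.INTER_CUBIC);im=np.clip(im.astype(float)*1.5,0,255).astype(np.uint8)
cv2.imwrite("pics/boxc.png",im)
E
```

```text
A [342.39423077 260.99038462] 104 [ 0.58364959 -0.06987911  0.048     ] [311.42230217 251.12376572] (313, 252)
B [414.38461538 238.76068376] 117 [ 0.6249454  -0.20874408  0.048     ] [347.48711706 294.74168291] (349, 297)
C [414.79487179 303.85470085] 117 [ 0.50079874 -0.20488108  0.048     ] [272.75272232 299.00360954] (274, 300)
D [355.25471698 326.99056604] 106 [ 0.45880465 -0.09185802  0.048     ] [244.88216901 262.11507029] (246, 263)
```

View pics/boxc.png

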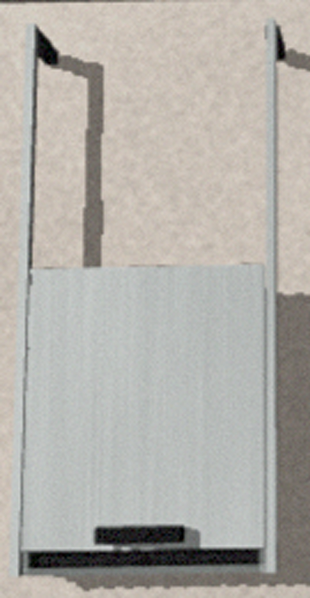

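The crop shows the lid slightly ajar, with a brush strip visible in front of the handle. The handle is at crop (139,534), the front runner corners at (13,574) and (275,571), and the rear runner ends at (28,25) and (270,20).

```bash
python3 - <<'E'
from h import *
d=get_image("top")
f=lambda x,y:(140+x/2.3-.3,95+y/2.3-.3)
w={}
for n,c,z in(("FL",(12,574),.058),("FR",(274,572),.058),("BL",(28,25),.058),("BR",(275,22),.058),("BRin",(265,22),.058),("lidBL",(31,267),.058),("lidBR",(264,264),.058),("hand",(140,534),.076),("lidF",(140,549),.058)):
    w[n]=at(d,f(*c),z);print(n,w[n].round(4))
ctrl.get_state()
im=get_image("wrist");print(im["T_tool_cam"],im["fx"],im["k1"])
# fit box pose: corners
L=np.array([[-117,108],[-117,-108],[353,108],[353,-108]])/1000
W=np.array([w[k][:2] for k in("FL","FR","BL","BR")])
lc,wc=L.mean(0),W.mean(0);H=(L-lc).T@(W-wc);a=np.arctan2(H[0,1]-H[1,0],H[0,0]+H[1,1]);Rm=np.array([[np.cos(a),-np.sin(a)],[np.sin(a),np.cos(a)]])
t=wc-Rm@lc;print(np.degrees(a),t,((L@Rm.T+t)-W).round(4));print("handle in box",Rm.T@(w["hand"][:2]-t))
E
```

```text
FL [0.4312 0.3002 0.058 ]
FR [0.4307 0.088  0.058 ]
BL [0.898  0.3041 0.058 ]
BR [0.8972 0.09   0.058 ]
BRin [0.8974 0.0987 0.058 ]
lidBL [0.6843 0.2939 0.058 ]
lidBR [0.6843 0.098  0.058 ]
hand [0.4624 0.1927 0.076 ]
lidF [0.4501 0.1968 0.058 ]
[[ 6.76933295e-04 -9.55643799e-01 -2.94524145e-01  8.13479646e-02]
 [ 9.99999757e-01  6.95185427e-04  4.27248111e-05 -7.53227940e-04]
 [ 1.63919192e-04 -2.94524102e-01  9.55644038e-01 -1.61458436e-01]
 [ 0.00000000e+00  0.00000000e+00  0.00000000e+00  1.00000000e+00]] 380.5734082442494 -0.055205137748425184
0.26917543362650387 [0.54629962 0.19501791] [[-0.0024  0.0023]
 [-0.0009 -0.0015]
 [ 0.0008  0.0006]
 [ 0.0026 -0.0013]]
handle in box [-0.08387698 -0.00196544]
```

```bash
python3 -m crank '[[[0,0,0,0.12,-1],[0,0,0,0.12,-1],[0,0,0,0.12,-1],[0,0,0,0.12,-1],[0,0,0,0.12,-1],[0,0,0,0.12,-1],[0,0,0,0.12,-1],[0,0,0,0.12,-1],[0,0,0,0.12,-1],[0,0,0,0.12,-1]]]' 20; python3 -m crank '[[[0,0,0,0.12,-1],[0,0,0,0,-1],[0,0,0,0,-1]]]'
```

```text
time: 1.13
position: [0.1594, 0.6301, 0.2225]
tool_rot: [2.088, 2.348, -0.0]
ft_force: [0.2, -0.7, 0.9]
grip_width: 1.001
grip_force: 0.0
time: 1.38
position: [0.1593, 0.6301, 0.2225]
tool_rot: [2.214, 2.229, -0.0]
ft_force: [-0.0, -0.4, -0.1]
grip_width: 1.0
grip_force: 0.0
```

```bash
python3 -m crank '[[[-31,22,0,0,-1],[-31,22,0,0,-1],[-31,22,0,0,-1],[-31,22,0,0,-1],[-31,22,0,0,-1],[-31,22,0,0,-1],[-31,22,0,0,-1],[-31,22,0,0,-1],[-31,22,0,0,-1],[-31,22,0,0,-1]]]'; python3 -m crank '[[[-31,21,20,0,-1],[-31,21,20,0,-1],[-31,21,20,0,-1],[-31,21,20,0,-1],[0,0,0,0,-1],[0,0,0,0,-1],[0,0,0,0,-1]]]'; python3 -c "
from h import *
d=get_image('wrist');cv2.imwrite('pics/w1.png',d['pixels'][:,:,::-1])"
```

```text
time: 2.22
position: [0.3812, 0.3192, 0.2229]
tool_rot: [-2.214, -2.229, -0.001]
ft_force: [1.0, 0.9, -0.2]
grip_width: 1.0
grip_force: 0.0
time: 2.8
position: [0.4631, 0.1998, 0.1442]
tool_rot: [-2.216, -2.226, -0.0]
ft_force: [-0.5, 1.1, 0.2]
grip_width: 1.0
grip_force: 0.0
```

View pics/w1.png

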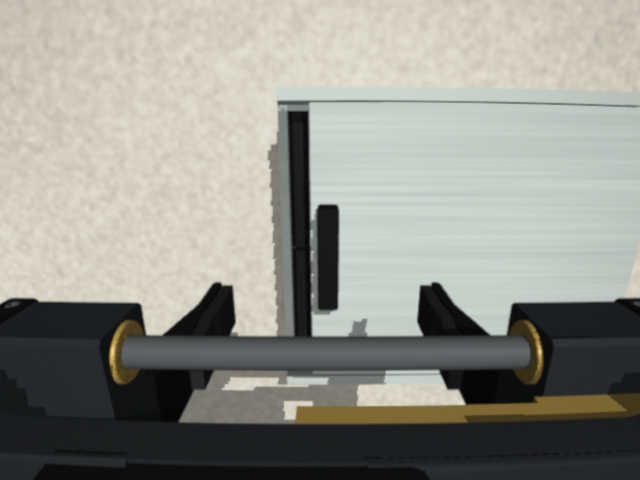

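Wrist view: handle top centre at (328,257), the near wall strip and brush at x≈285–308, and the +y runner edge at row ~95–102.

```bash
python3 - <<'E'
from h import *
d=get_image("wrist");s=ctrl.get_state();print(s["position"])
for n,p,z in(("hand",(328,257),.076),("hand+y end",(328,206),.076),("hand-y end",(328,310),.076),("front outer",(278,95),.058),("lid corner",(309,102),.058),("front wall",(281,250),.054)):print(n,at(d,p,z))
E
```

```text
[0.4629578  0.20102078 0.14471323]
hand [0.46407219 0.19950832 0.076     ]
hand+y end [0.46377968 0.23282533 0.076     ]
hand-y end [0.46440686 0.16172007 0.076     ]
front outer [0.43252365 0.29855881 0.058     ]
lid corner [0.45160209 0.29451667 0.058     ]
front wall [0.43134451 0.19663162 0.054     ]
```

```bash
python3 -m crank '[[[-3,1,30,0,-1],[0,0,30,0,-1],[0,0,20,0,-1],[0,0,2,0,-1],[0,0,0,0,1],[0,0,0,0,1],[0,0,0,0,1],[0,0,0,0,1],[0,0,0,0,1],[0,0,0,0,1]]]' 25;  python3 -m crank '[[[0,0,0,0,1],[0,0,0,0,1]]]'
```

```text
time: 3.73
position: [0.4647, 0.1967, 0.0628]
tool_rot: [2.218, 2.225, 0.002]
ft_force: [0.3, -0.3, -0.9]
grip_width: 0.633
grip_force: 0.0
time: 3.9
position: [0.4643, 0.1964, 0.0623]
tool_rot: [-2.218, -2.225, -0.001]
ft_force: [-0.0, 0.2, -0.4]
grip_width: 0.477
grip_force: 0.0
```

```bash
python3 -m crank '[[[0,0,0,0,1],[0,0,0,0,1],[0,0,0,0,1],[0,0,0,0,1],[0,0,0,0,1],[0,0,0,0,1],[0,0,0,0,1]]]' 25;  python3 -m crank '[[[0,10,0,0,1],[0,20,0,0,1],[0,20,0,0,1],[0,20,0,0,1],[0,20,0,0,1]]]'
```

```text
time: 4.48
position: [0.4642, 0.1963, 0.062]
tool_rot: [2.218, 2.225, -0.0]
ft_force: [0.1, 0.4, -0.4]
grip_width: 0.158
grip_force: 25.0
time: 4.9
position: [0.5549, 0.1969, 0.062]
tool_rot: [-2.217, -2.225, 0.001]
ft_force: [-2.4, 0.1, 5.5]
grip_width: 0.152
grip_force: 25.0
```

```bash
python3 -m crank '[[[0,20,0,0,1],[0,20,0,0,1],[0,20,0,0,1],[0,20,0,0,1],[0,15,0,0,1],[0,8,0,0,1],[0,4,0,0,1],[0,3,0,0,1],[0,0,0,0,1]]]';  python3 -m crank '[[[0,3,0,0,1],[0,2,0,0,1],[0,0,0,0,1]]]'
```

```text
time: 5.65
position: [0.6648, 0.1976, 0.0621]
tool_rot: [2.217, 2.225, 0.002]
ft_force: [1.7, 1.6, -0.5]
grip_width: 0.158
grip_force: 25.0
time: 5.9
position: [0.669, 0.1976, 0.0621]
tool_rot: [-2.217, -2.225, -0.001]
ft_force: [-2.1, 2.8, 2.1]
grip_width: 0.155
grip_force: 25.0
```

```bash
python3 -m crank '[[[0,3,0,0,1],[0,2,0,0,1],[0,0,0,0,1],[0,0,0,0,1]]]';  python3 -m crank '[[[0,2,0,0,1],[0,2,0,0,1],[0,0,0,0,1],[0,0,0,0,1]]]'
```

```text
time: 6.23
position: [0.6745, 0.1976, 0.0621]
tool_rot: [-2.218, -2.225, -0.002]
ft_force: [-0.4, 2.8, 0.6]
grip_width: 0.159
grip_force: 25.0
time: 6.57
position: [0.6745, 0.1976, 0.062]
tool_rot: [-2.213, -2.221, 0.009]
ft_force: [-11.0, 2.0, 9.2]
grip_width: 0.162
grip_force: 25.0
```

```bash
python3 -m crank '[[[0,-4,0,0,1],[0,0,0,0,0],[0,0,0,0,0],[0,0,0,0,0],[0,0,0,0,0],[0,0,0,0,0],[0,0,-20,0,0],[0,0,-25,0,0],[0,0,0,0,1]]]' 10;  python3 -m crank '[[[30,-10,0,0,1],[30,-20,0,0,1],[12,-13,0,0,1],[0,0,0,0,1],[0,0,0,0,1],[0,0,0,0,1]]]'; python3 -c "
from h import *
d=get_image('top');cv2.imwrite('pics/t2.png',cv2.resize(d['pixels'][80:360,100:300,::-1],None,fx=2,fy=2))"
```

```text
time: 7.32
position: [0.6774, 0.1971, 0.1122]
tool_rot: [2.216, 2.221, 0.011]
ft_force: [1.6, -0.4, 1.2]
grip_width: 0.47
grip_force: 0.0
time: 7.82
position: [0.6317, 0.2675, 0.1071]
tool_rot: [2.218, 2.223, -0.0]
ft_force: [0.5, -0.5, -0.1]
grip_width: 0.062
grip_force: 0.0
```

View pics/t2.png

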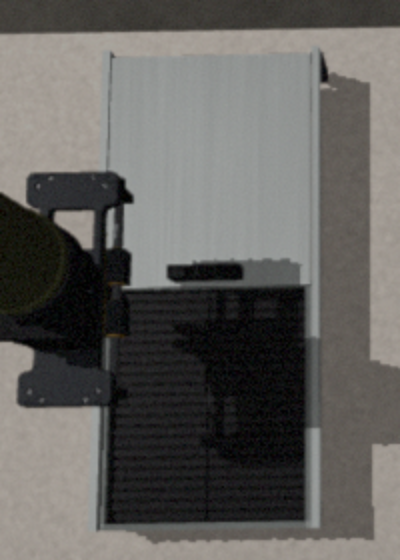

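The lid is fully open and the brush mouth is exposed at crop (105–305, 285–525). Next I sweep lane 3.

```bash
python3 -m crank '[[[1,0,30,0,1],[0,0,30,0,1],[0,0,20,0,1],[0,0,8,0,1],[0,0,6,0,1],[0,0,0,0,1]]]';  python3 -m crank '[[[0,-8,0,0,1],[0,-8,0,0,1],[0,-8,0,0,1],[0,-8,0,0,1],[0,-8,0,0,1],[0,-8,0,0,1],[0,-8,0,0,1]]]'; python3 -m crank '[[[0,-8,0,0,1],[0,-8,0,0,1],[0,-8,0,0,1],[0,-8,0,0,1]]]'
```

```text
time: 8.37
position: [0.6314, 0.2686, 0.0125]
tool_rot: [2.219, 2.223, -0.002]
ft_force: [-0.8, 0.0, -0.0]
grip_width: 0.008
grip_force: 0.0
time: 8.95
position: [0.5752, 0.2701, 0.0141]
tool_rot: [2.217, 2.224, 0.004]
ft_force: [2.2, -1.4, 2.8]
grip_width: 0.013
grip_force: 1.2
time: 9.28
position: [0.5425, 0.2693, 0.0131]
tool_rot: [2.218, 2.224, 0.0]
ft_force: [3.6, -0.6, 2.0]
grip_width: 0.004
grip_force: 1.5
```

```bash
python3 -m crank '[[[0,-3,0,0,1],[0,-3,0,0,1],[0,-2,0,0,1],[0,0,0,0,1]]]'; python3 -m crank '[[[0,-3,0,0,1],[0,-3,0,0,1],[0,0,0,0,1]]]'
```

```text
time: 9.62
position: [0.5344, 0.2695, 0.0129]
tool_rot: [-2.218, -2.225, 0.001]
ft_force: [0.7, -0.2, 0.5]
grip_width: 0.005
grip_force: 0.5
time: 9.87
position: [0.5294, 0.2694, 0.0131]
tool_rot: [2.218, 2.224, 0.001]
ft_force: [3.7, -0.6, -1.5]
grip_width: 0.003
grip_force: 1.9
```

```bash
python3 -m crank '[[[0,-3,0,0,1],[0,-2,0,0,1],[0,0,0,0,1]]]'; python3 -m crank '[[[0,-3,0,0,1],[0,-2,0,0,1],[0,0,0,0,1],[0,0,0,0,1]]]'
```

```text
time: 10.12
position: [0.5288, 0.2693, 0.0148]
tool_rot: [2.216, 2.219, 0.012]
ft_force: [9.4, -1.6, 0.2]
grip_width: 0.005
grip_force: 5.1
time: 10.45
position: [0.5281, 0.2694, 0.0167]
tool_rot: [2.214, 2.215, 0.023]
ft_force: [16.6, -0.9, 2.2]
grip_width: 0.008
grip_force: 8.2
```

```bash
python3 -m crank '[[[0,12,0,0,1],[0,0,-20,0,-0.47],[0,0,-20,0,-0.47],[0,0,0,0,-0.47],[0,0,0,0,-0.47],[0,0,0,0,-0.47],[0,0,0,0,-0.47],[0,0,0,0,-0.47],[0,0,0,0,-0.47]]]'
```

```text
time: 11.2
position: [0.5303, 0.2693, 0.0522]
tool_rot: [-2.218, -2.225, 0.003]
ft_force: [0.0, 0.2, -0.1]
grip_width: 0.525
grip_force: 0.0
```

```bash
python3 -m crank '[[[0,-15,0,0,-0.47],[0,-14,0,0,-0.47],[0,0,0,0,-0.47],[0,0,16,0,-0.47],[0,0,14,0,-0.47],[0,0,8.5,0,-0.47],[0,0,0,0,-0.47]]]' 40;  python3 -m crank '[[[0,0,0,0,1],[0,0,0,0,1],[0,0,0,0,1],[0,0,0,0,1],[0,0,0,0,1],[0,0,0,0,1],[0,0,0,0,1]]]'
```

```text
time: 11.78
position: [0.5009, 0.2685, 0.0125]
tool_rot: [-2.218, -2.224, 0.006]
ft_force: [-0.7, -0.4, -0.2]
grip_width: 0.731
grip_force: 0.0
time: 12.37
position: [0.5021, 0.2698, 0.0151]
tool_rot: [-2.218, -2.225, -0.001]
ft_force: [-1.2, -0.1, 4.5]
grip_width: 0.441
grip_force: 40.0
```

```bash
python3 -m crank '[[[0,0,-1,0,1],[0,6,0,0,1],[0,8,0,0,1],[0,8,0,0,1],[0,6,0,0,1],[0,0,0,0,1]]]' 40;  python3 -m crank '[[[0,0,0,0,-0.2],[0,0,0,0,-0.2],[0,0,0,0,-0.2],[0,0,0,0,-0.2],[0,0,2,0,-0.2],[0,0,3,0,-0.2],[0,0,0,0,-0.2]]]';python3 -m crank '[[[0,0,0,0,1],[0,0,0,0,1],[0,0,0,0,1],[0,0,0,0,1],[0,0,0,0,1]]]'
```

```text
time: 12.87
position: [0.5322, 0.2689, 0.0155]
tool_rot: [2.219, 2.222, 0.002]
ft_force: [0.3, 0.2, -2.1]
grip_width: 0.439
grip_force: 40.0
time: 13.45
position: [0.5295, 0.2695, 0.01]
tool_rot: [-2.218, -2.225, 0.001]
ft_force: [-0.5, 0.1, 0.1]
grip_width: 0.604
grip_force: 0.0
time: 13.87
position: [0.5302, 0.2696, 0.0106]
tool_rot: [2.218, 2.225, 0.001]
ft_force: [0.6, -0.7, -0.7]
grip_width: 0.442
grip_force: 40.0
```

```bash
python3 -m crank '[[[0,0,-10,0,1],[0,0,-25,0,1],[0,0,-35,0,1],[0,0,-35,0,1],[0,0,-35,0,1],[0,0,0,0,1],[0,0,0,0,1]]]' 40;  python3 -m crank '[[[-30,0,0,0,1],[-37,0,0,0,1],[-37,0,0,0,1],[-37,0,0,0,1],[-37,0,0,0,1],[-37,0,0,0,1],[-37,0,0,0,1],[-37,0,0,0,1]]]';python3 -m crank '[[[-37,0,0,0,1],[-37,0,0,0,1],[-37,0,0,0,1],[-37,0,0,0,1],[-37,0,0,0,1],[-37,0,0,0,1],[-30,0,0,0,1],[0,0,0,0,1],[0,0,0,0,1],[0,0,0,0,1]]]'
python3 -c "
from h import *
d=get_image('wrist');cv2.imwrite('pics/w3.png',d['pixels'][:,:,::-1]);print(cam(d),ctrl.get_state()['position'])
g=cv2.cvtColor(d['pixels'],cv2.COLOR_RGB2GRAY)
for P in((.5836,-.0699),(.6249,-.2087),(.5008,-.2049),(.4588,-.0919)):print(proj(d,(*P,.048)))"
```

```text
time: 14.45
position: [0.5314, 0.2702, 0.1535]
tool_rot: [2.218, 2.224, 0.008]
ft_force: [-0.1, 0.1, -2.1]
grip_width: 0.446
grip_force: 40.0
time: 15.12
position: [0.529, -0.0211, 0.1489]
tool_rot: [-2.216, -2.223, 0.003]
ft_force: [0.6, -0.8, -2.0]
grip_width: 0.446
grip_force: 40.0
time: 15.95
position: [0.5308, -0.2702, 0.149]
tool_rot: [-2.216, -2.222, 0.001]
ft_force: [-0.5, 1.2, -2.6]
grip_width: 0.443
grip_force: 40.0
[[ 9.99982861e-01  5.78661808e-03 -8.90572017e-04  5.31062932e-01]
 [ 5.27145407e-03 -9.56066602e-01 -2.93102141e-01 -1.89149308e-01]
 [-2.54751631e-03  2.93092423e-01 -9.56080719e-01  3.10824366e-01]
 [ 0.00000000e+00  0.00000000e+00  0.00000000e+00  1.00000000e+00]] [ 0.53130581 -0.26942665  0.14920548]
[416.28443547 -79.65535643]
[464.34752613 155.67769412]
[281.99474074 148.36391434]
[209.15841155 -39.61324041]
```

View pics/w3.png

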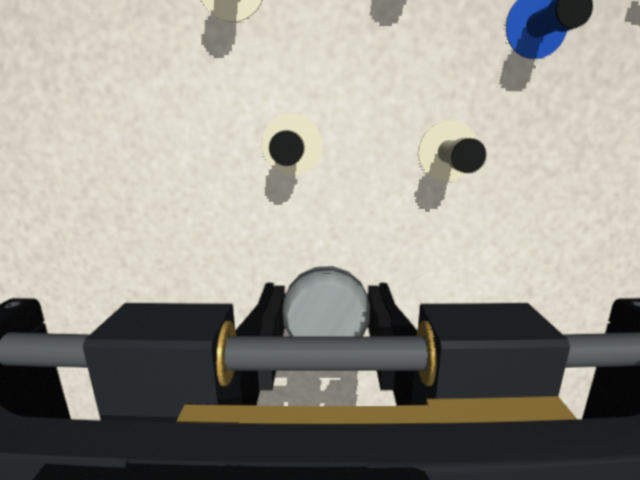

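Wrist view: the disc is held flat at about (326,310). Cream pedestal C is at (287,148) and B at (468,155); the blue one at (573,10) stays untouched.

```bash
python3 - <<'E'
from h import *
d=get_image("wrist");s=ctrl.get_state();p=s["position"];print(p)
g=cv2.cvtColor(d["pixels"],cv2.COLOR_RGB2GRAY)
for n,q in(("C",(287,148)),("B",(468,155))):
    x,y=q;r=24;m=(g[y-r:y+r+1,x-r:x+r+1]<45).astype(np.uint8);_,l,st,ce=cv2.connectedComponentsWithStats(m);i=1+np.argmax(st[1:,4]);b=ce[i]+[x-r,y-r];print(n,b,st[i],at(d,b,.048))
# disc belt outline: belt upper z
zb=p[2]-.0106+.020
for q in((326.5,267),(283,310),(370,310)):print(at(d,q,zb)-p)
E
```

```text
[ 0.53164963 -0.26919889  0.1495036 ]
C [285.24790419 149.00718563] [  7   9  32  33 835] [ 0.5033087 -0.2051545  0.048    ]
B [466.58205431 156.61038961] [  6  10  34  32 847] [ 0.62698583 -0.20904196  0.048     ]
[-0.00011178  0.02172618  0.0094    ]
[-0.0193126   0.00113374  0.0094    ]
[0.0193493  0.00140856 0.0094    ]
```

```bash
python3 -m crank '[[[19.5,32,0,0,1],[19.5,32,0,0,1],[19.5,31.5,0,0,1],[0,0,0,0,1],[0,0,30,0,1],[0,0,30,0,1],[0,0,20,0,1],[0,0,9,0,1],[0,0,0,0,1],[0,0,0,0,1]]]'; python3 -c "
from h import *
print(ctrl.get_state()['position'])
d=get_image('wrist');print(ctrl.get_state()['position'],ctrl.get_state()['ft_force'])"
```

```text
time: 16.88
position: [0.6273, -0.2118, 0.062]
tool_rot: [-2.217, -2.226, -0.001]
ft_force: [0.8, -0.3, -1.0]
grip_width: 0.439
grip_force: 40.0
[ 0.62730764 -0.2117819   0.06197335]
[ 0.62797274 -0.2124493   0.06300762] [ 0.53077717 -1.21198727 -1.41988556]
```

```bash
python3 -m crank '[[[1.3,-0.5,3,0,1],[0,0,2,0,1],[0,0,2,0,1],[0,0,0,0,1]]]';python3 -m crank '[[[0,0,1,0,1],[0,0,1,0,1],[0,0,0,0,1]]]';python3 -m crank '[[[0,0,1,0,1],[0,0,0,0,1]]]'
```

```text
time: 17.27
position: [0.6265, -0.2112, 0.0546]
tool_rot: [-2.218, -2.225, -0.001]
ft_force: [-1.2, -0.2, -2.0]
grip_width: 0.445
grip_force: 40.0
time: 17.52
position: [0.6266, -0.2114, 0.0527]
tool_rot: [2.218, 2.225, 0.0]
ft_force: [0.3, 1.1, -1.8]
grip_width: 0.444
grip_force: 40.0
time: 17.68
position: [0.6266, -0.2115, 0.0526]
tool_rot: [-2.218, -2.225, -0.001]
ft_force: [-1.1, 1.7, 4.5]
grip_width: 0.439
grip_force: 40.0
```

```bash
python3 -m crank '[[[0,0,0,0,-0.3],[0,0,0,0,-0.3],[0,0,0,0,-0.3],[0,0,0,0,-0.3],[0,0,-10,0,-0.3],[0,0,-30,0,-0.3],[0,0,-30,0,-0.3],[0,0,-22,0,-0.3]]]' 10;python3 -m crank '[[[36,0.5,0,0,1],[36,0.5,0,0,1],[36,0.5,0,0,1],[36,0.5,0,0,1],[36,0.5,0,0,1],[36,0.5,0,0,1],[36,0.5,0,0,1],[36,0.5,0,0,1],[36,0.5,0,0,1],[36,0.5,0,0,1]]]';python3 -m crank '[[[36,0,0,0,1],[36,0,0,0,1],[0,0,20,0,1],[0,0,20,0,1],[0,0,0,0,1],[0,0,0,0,1]]]'
python3 - <<'E'
from h import *
d=get_image("top");cv2.imwrite("pics/t3.png",cv2.resize(d["pixels"][180:360,320:460,::-1],None,fx=3,fy=3,interpolation=cv2.INTER_CUBIC))
E
```

```text
time: 18.35
position: [0.6271, -0.212, 0.1465]
tool_rot: [2.217, 2.223, 0.001]
ft_force: [1.1, -0.1, -0.1]
grip_width: 0.647
grip_force: 0.0
time: 19.18
position: [0.6304, 0.1504, 0.1445]
tool_rot: [2.218, 2.224, 0.002]
ft_force: [-0.6, -0.9, -0.5]
grip_width: 0.029
grip_force: 0.0
time: 19.68
position: [0.6296, 0.2201, 0.1032]
tool_rot: [-2.218, -2.224, 0.003]
ft_force: [0.0, -0.3, 0.5]
grip_width: 0.003
grip_force: 0.0
```

View pics/t3.png

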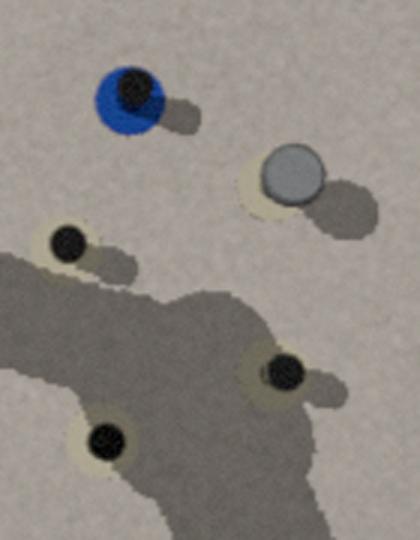

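The crop shows the disc flat on pedestal B at crop (293,174), which is pixel (417.5,238). The other three cream pedestals and the blue one are undisturbed. Next is lane 2.

```bash
python3 - <<'E'
from h import *
d=get_image("top");print(at(d,(417.4,237.8),.066)-np.array([.62495,-.20874,.066]))
E
python3 -m crank '[[[1,0,30,0,1],[0,0,30,0,1],[0,0,20,0,1],[0,0,6,0,1],[0,0,4,0,1],[0,0,0,0,1]]]';  python3 -m crank '[[[0,-9,0,0,1],[0,-10,0,0,1],[0,-10,0,0,1],[0,-10,0,0,1],[0,-10,0,0,1],[0,-10,0,0,1],[0,-10,0,0,1],[0,-10,0,0,1],[0,-8,0,0,1],[0,0,0,0,1]]]'; python3 -m crank '[[[0,-4,0,0,1],[0,-4,0,0,1],[0,-3,0,0,1],[0,-3,0,0,1],[0,-3,0,0,1],[0,-3,0,0,1],[0,0,0,0,1]]]'
```

```text
[-9.85629415e-04 -2.43365278e-03  5.55111512e-17]
time: 20.28
position: [0.6311, 0.2214, 0.0146]
tool_rot: [2.218, 2.224, 0.002]
ft_force: [0.7, 0.6, -0.0]
grip_width: 0.004
grip_force: 0.0
time: 21.12
position: [0.5411, 0.2218, 0.0136]
tool_rot: [-2.216, -2.224, 0.001]
ft_force: [0.1, -0.5, 0.1]
grip_width: 0.004
grip_force: 0.0
time: 21.7
position: [0.529, 0.2214, 0.0158]
tool_rot: [2.214, 2.218, 0.016]
ft_force: [10.9, -0.7, 0.9]
grip_width: 0.003
grip_force: 5.5
```

```bash
python3 -m crank '[[[0,10,0,0,1],[0,0,-20,0,-0.47],[0,0,-20,0,-0.47],[0,-14,0,0,-0.47],[0,-14,0,0,-0.47],[0,0,0,0,-0.47],[0,0,0,0,-0.47],[0,0,0,0,-0.47],[0,0,0,0,-0.47],[0,0,0,0,-0.47]]]';  python3 -m crank '[[[0,0,0,0,-0.47]]]'
```

```text
time: 22.53
position: [0.5056, 0.2211, 0.0533]
tool_rot: [2.218, 2.224, -0.001]
ft_force: [-0.8, -0.0, -0.0]
grip_width: 0.603
grip_force: 0.0
time: 22.62
position: [0.5055, 0.2211, 0.0534]
tool_rot: [2.218, 2.224, -0.001]
ft_force: [0.8, -0.3, -0.3]
grip_width: 0.677
grip_force: 0.0
```

```bash
python3 -m crank '[[[0,-4,0,0,-0.47],[0,0,17,0,-0.47],[0,0,14,0,-0.47],[0,0,9,0,-0.47],[0,0,0,0,1],[0,0,0,0,1],[0,0,0,0,1],[0,0,0,0,1],[0,0,0,0,1],[0,0,0,0,1]]]' 40;  python3 -m crank '[[[0,0,0,0,1],[0,0,-1,0,1],[0,6,0,0,1],[0,8,0,0,1],[0,8,0,0,1],[0,6,0,0,1],[0,0,0,0,1]]]';  python3 -m crank '[[[0,0,0,0,-0.2],[0,0,0,0,-0.2],[0,0,0,0,-0.2],[0,0,0,0,-0.2],[0,0,2,0,-0.2],[0,0,3,0,-0.2],[0,0,0,0,-0.2]]]';python3 -m crank '[[[0,0,0,0,1],[0,0,0,0,1],[0,0,0,0,1],[0,0,0,0,1],[0,0,0,0,1]]]'
```

```text
time: 23.45
position: [0.5016, 0.2216, 0.0143]
tool_rot: [2.218, 2.225, 0.002]
ft_force: [0.3, 0.4, 2.4]
grip_width: 0.439
grip_force: 40.0
time: 24.03
position: [0.5314, 0.2208, 0.0145]
tool_rot: [2.218, 2.222, 0.002]
ft_force: [0.3, 0.0, -1.5]
grip_width: 0.442
grip_force: 40.0
time: 24.62
position: [0.5286, 0.2213, 0.009]
tool_rot: [-2.218, -2.225, 0.001]
ft_force: [-0.7, -0.4, -0.2]
grip_width: 0.598
grip_force: 0.0
time: 25.03
position: [0.5293, 0.2214, 0.0096]
tool_rot: [2.218, 2.225, 0.001]
ft_force: [1.0, -0.5, -1.0]
grip_width: 0.445
grip_force: 40.0
```

```bash
python3 -m crank '[[[0,0,-10,0,1],[0,0,-25,0,1],[0,0,-35,0,1],[0,0,-35,0,1],[0,0,-35,0,1],[0,0,0,0,1]]]' 40;  python3 -m crank '[[[-30,0,0,0,1],[-37,0,0,0,1],[-37,0,0,0,1],[-37,0,0,0,1],[-37,0,0,0,1],[-37,0,0,0,1],[-37,0,0,0,1]]]';python3 -m crank '[[[-37,0,0,0,1],[-37,0,0,0,1],[-37,0,0,0,1],[-37,0,0,0,1],[-37,0,0,0,1],[-37,0,0,0,1],[-16,0,0,0,1],[0,0,0,0,1],[0,0,0,0,1],[0,0,0,0,1]]]'
cat > look.py <<'E'
from h import *
import sys
P=[];
d=get_image("wrist")
for _ in range(4): P.append(ctrl.get_state()["position"]); get_image("wrist")
p=np.mean(P,0);s=ctrl.get_state();T=np.eye(4);T[:3,:3]=R.from_rotvec(s["tool_rot"]).as_matrix();T[:3,3]=p;T=T@np.array(d["T_tool_cam"])
cv2.imwrite(f"pics/{sys.argv[1]}.png",d["pixels"][:,:,::-1])
np.savez("last.npz",T=T,p=p);print(p,s["ft_force"],s["grip_width"])
E
python3 look.py w4
```

```text
time: 25.53
position: [0.5333, 0.2226, 0.1574]
tool_rot: [2.217, 2.222, 0.019]
ft_force: [2.4, 1.1, -2.1]
grip_width: 0.445
grip_force: 40.0
time: 26.12
position: [0.5291, -0.0324, 0.1496]
tool_rot: [-2.218, -2.224, -0.001]
ft_force: [0.4, -0.2, -2.8]
grip_width: 0.44
grip_force: 40.0
time: 26.95
position: [0.5306, -0.2673, 0.1492]
tool_rot: [-2.216, -2.225, -0.001]
ft_force: [0.3, 0.5, -1.9]
grip_width: 0.446
grip_force: 40.0
[ 0.53107234 -0.26667699  0.14932048] [ 0.42727383 -0.05900664 -1.94008207] 0.44102499968337605
```

View pics/w4.png

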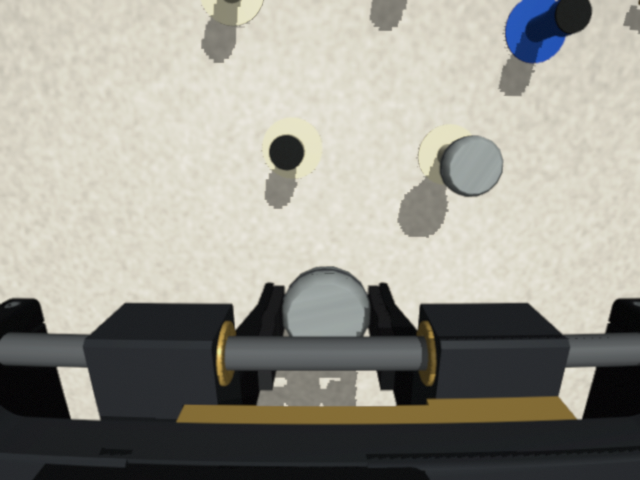

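Wrist view: the disc on B is centred at about (471,165.5). Pedestal C's top is at (287,152) and the second disc is held flat.

```bash
python3 - <<'E'
from h import *
d=get_image("wrist");L=np.load("last.npz");T,p=L["T"],L["p"]
g=cv2.cvtColor(d["pixels"],cv2.COLOR_RGB2GRAY)
x,y,r=287,152,24;m=(g[y-r:y+r+1,x-r:x+r+1]<45).astype(np.uint8);_,l,st,ce=cv2.connectedComponentsWithStats(m);i=1+np.argmax(st[1:,4]);b=ce[i]+[x-r,y-r];print("C",b,at(d,b,.048,T))
print("discB",at(d,(471,165.5),.062,T))
for a in cv2.HoughCircles(cv2.GaussianBlur(g[115:225,420:530],(3,3),0),cv2.HOUGH_GRADIENT,1,50,param1=120,param2=12,minRadius=26,maxRadius=36)[0]:q=a[:2]+[420,115];print(q,a[2],at(d,q,.062,T))
zb=p[2]-.0096+.020
for q in((326.5,267),(283,310),(370,310)):print(at(d,q,zb,T)-p)
E
```

```text
C [285.40407674 152.13309353] [ 0.50301148 -0.20477361  0.048     ]
discB [ 0.62497964 -0.21119006  0.062     ]
[469.5 166.5] 31.6 [ 0.62405797 -0.21184938  0.062     ]
[-0.00012819  0.02212841  0.0104    ]
[-0.01920243  0.00168565  0.0104    ]
[0.01920534 0.00191609 0.0104    ]
```

```bash
python3 -m crank '[[[31,-14,0,0,1],[31,-13.5,0,0,1],[0,0,0,0,1],[0,0,30,0,1],[0,0,30,0,1],[0,0,20,0,1],[0,0,9,0,1],[0,0,0,0,1],[0,0,0,0,1]]]'; python3 -c "
from h import *
P=[]
for _ in range(5): P.append(ctrl.get_state()['position']);get_image('wrist')
print(np.mean(P,0))"
```

```text
time: 28.0
position: [0.5033, -0.207, 0.061]
tool_rot: [2.218, 2.224, -0.0]
ft_force: [0.6, 0.7, -2.2]
grip_width: 0.442
grip_force: 40.0
[ 0.50392979 -0.20718468  0.06178141]
```

```bash
python3 -m crank '[[[2.4,-0.3,3,0,1],[0,0,2,0,1],[0,0,2,0,1],[0,0,0,0,1]]]';python3 -m crank '[[[0,0,1,0,1],[0,0,1,0,1],[0,0,0,0,1]]]';python3 -m crank '[[[0,0,1,0,1],[0,0,0,0,1]]]'
```

```text
time: 28.58
position: [0.5023, -0.2041, 0.053]
tool_rot: [-2.217, -2.225, 0.0]
ft_force: [-0.8, 1.0, -2.7]
grip_width: 0.444
grip_force: 40.0
time: 28.83
position: [0.5027, -0.2044, 0.0516]
tool_rot: [-2.218, -2.225, -0.0]
ft_force: [-0.1, -1.0, -0.2]
grip_width: 0.449
grip_force: 40.0
time: 29.0
position: [0.5027, -0.2044, 0.0515]
tool_rot: [-2.218, -2.224, -0.001]
ft_force: [-3.0, 2.3, 7.4]
grip_width: 0.443
grip_force: 40.0
```

```bash
python3 -m crank '[[[0,0,0,0,-0.3],[0,0,0,0,-0.3],[0,0,0,0,-0.3],[0,0,0,0,-0.3],[0,0,-10,0,-0.3],[0,0,-30,0,-0.3],[0,0,-30,0,-0.3],[0,0,-22,0,-0.3]]]' 10;python3 -m crank '[[[34,12,0,0,1],[34,12,0,0,1],[34,12,0,0,1],[34,12,0,0,1],[34,12,0,0,1],[34,12,0,0,1],[34,12,0,0,1],[34,12,0,0,1],[34,12,0,0,1],[34,12,0,0,1]]]';python3 -m crank '[[[36,9,0,0,1],[0,0,20,0,1],[0,0,20,0,1],[0,0,0,0,1],[0,0,0,0,1]]]'
python3 - <<'E'
from h import *
d=get_image("top");g=cv2.cvtColor(d["pixels"],cv2.COLOR_RGB2GRAY)
cv2.imwrite("pics/t5.png",cv2.resize(d["pixels"][190:340,320:460,::-1],None,fx=4,fy=4,interpolation=cv2.INTER_CUBIC))
E
```

```text
time: 29.67
position: [0.5031, -0.2051, 0.1452]
tool_rot: [2.218, 2.223, 0.001]
ft_force: [0.2, 0.5, 0.8]
grip_width: 0.652
grip_force: 0.0
time: 30.5
position: [0.6221, 0.1379, 0.1434]
tool_rot: [2.218, 2.225, 0.001]
ft_force: [1.3, 0.2, -0.1]
grip_width: 0.029
grip_force: 0.0
time: 30.92
position: [0.6298, 0.1716, 0.1022]
tool_rot: [-2.218, -2.224, 0.003]
ft_force: [-0.0, 0.6, 0.5]
grip_width: 0.007
grip_force: 0.0
```

View pics/t5.png

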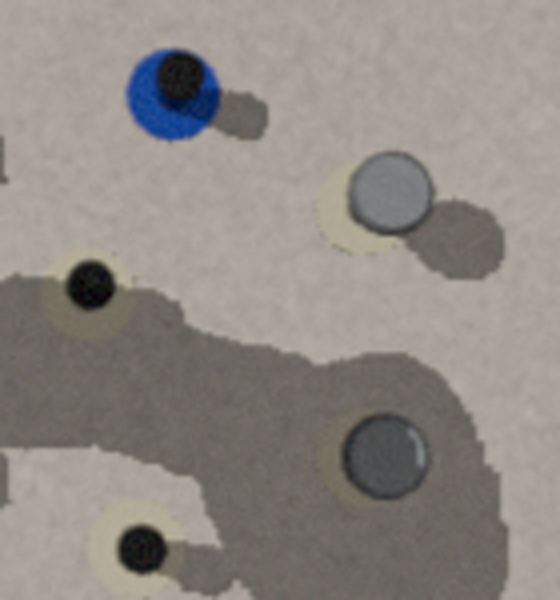

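The crop shows both discs on their pedestals: B at crop (391,193) and C at crop (386,455), both flat. Next is lane 1.

```bash
python3 - <<'E'
from h import *
d=get_image("top");f=lambda x,y:((x+.5)/4-.5+320,(y+.5)/4-.5+190)
print(at(d,f(391,193),.066)-np.array([.62495,-.20874,.066]),at(d,f(386,456),.066)-np.array([.5008,-.20488,.066]))
E
python3 -m crank '[[[1,0,30,0,1],[0,0,30,0,1],[0,0,20,0,1],[0,0,6,0,1],[0,0,3,0,1],[0,0,0,0,1]]]';  python3 -m crank '[[[0,-9,0,0,1],[0,-10,0,0,1],[0,-10,0,0,1],[0,-10,0,0,1],[0,-10,0,0,1],[0,-10,0,0,1],[0,-10,0,0,1],[0,-10,0,0,1],[0,-8,0,0,1],[0,0,0,0,1]]]'; python3 -m crank '[[[0,-4,0,0,1],[0,-4,0,0,1],[0,-3,0,0,1],[0,-3,0,0,1],[0,-3,0,0,1],[0,-3,0,0,1],[0,0,0,0,1]]]'
```

```text
[-1.12799150e-03 -2.38129276e-03  5.55111512e-17] [1.46786932e-05 7.57262682e-04 5.55111512e-17]
time: 31.52
position: [0.6314, 0.1728, 0.0148]
tool_rot: [2.218, 2.223, 0.002]
ft_force: [-0.2, 0.0, -0.4]
grip_width: 0.004
grip_force: 0.0
time: 32.35
position: [0.5416, 0.1732, 0.0136]
tool_rot: [-2.216, -2.224, 0.001]
ft_force: [-0.5, 0.0, 0.1]
grip_width: 0.004
grip_force: 0.0
time: 32.93
position: [0.5294, 0.1729, 0.0159]
tool_rot: [2.214, 2.218, 0.016]
ft_force: [9.2, 0.2, 0.8]
grip_width: 0.006
grip_force: 4.8
```

```bash
python3 -m crank '[[[0,10,0,0,1],[0,0,-20,0,-0.47],[0,0,-20,0,-0.47],[0,-14,0,0,-0.47],[0,-18,0,0,-0.47],[0,0,0,0,-0.47],[0,0,0,0,-0.47],[0,0,0,0,-0.47],[0,0,0,0,-0.47],[0,0,0,0,-0.47]]]' 10; python3 -m crank '[[[0,0,0,0,-0.47],[0,0,17,0,-0.47],[0,0,14,0,-0.47],[0,0,9,0,-0.47],[0,0,0,0,1],[0,0,0,0,1],[0,0,0,0,1],[0,0,0,0,1],[0,0,0,0,1],[0,0,0,0,1]]]' 40;  python3 -m crank '[[[0,0,0,0,1],[0,0,-1,0,1],[0,6,0,0,1],[0,8,0,0,1],[0,8,0,0,1],[0,6,0,0,1],[0,0,0,0,1]]]';  python3 -m crank '[[[0,0,0,0,-0.2],[0,0,0,0,-0.2],[0,0,0,0,-0.2],[0,0,0,0,-0.2],[0,0,2,0,-0.2],[0,0,3,0,-0.2],[0,0,0,0,-0.2]]]';python3 -m crank '[[[0,0,0,0,1],[0,0,0,0,1],[0,0,0,0,1],[0,0,0,0,1],[0,0,0,0,1]]]'
```

```text
time: 33.77
position: [0.5021, 0.1724, 0.0535]
tool_rot: [2.218, 2.224, -0.0]
ft_force: [-0.2, -0.5, -0.7]
grip_width: 0.608
grip_force: 0.0
time: 34.6
position: [0.502, 0.173, 0.0143]
tool_rot: [2.218, 2.225, 0.002]
ft_force: [-0.0, 0.1, 2.7]
grip_width: 0.437
grip_force: 40.0
time: 35.18
position: [0.5316, 0.1723, 0.0145]
tool_rot: [2.217, 2.222, 0.001]
ft_force: [-0.3, 0.0, -1.8]
grip_width: 0.44
grip_force: 40.0
time: 35.77
position: [0.5289, 0.1728, 0.009]
tool_rot: [-2.218, -2.225, 0.001]
ft_force: [-0.0, 0.0, -0.5]
grip_width: 0.601
grip_force: 0.0
time: 36.18
position: [0.5296, 0.1728, 0.0096]
tool_rot: [2.218, 2.225, 0.001]
ft_force: [0.7, 0.1, -0.6]
grip_width: 0.444
grip_force: 40.0
```

```bash
python3 -m crank '[[[0,0,-10,0,1],[0,0,-25,0,1],[0,0,-35,0,1],[0,0,-35,0,1],[0,0,-35,0,1],[0,0,0,0,1]]]' 40;  python3 -m crank '[[[-34,6,0,0,1],[-34,6,0,0,1],[-34,6,0,0,1],[-34,6,0,0,1],[-34,6,0,0,1],[-34,6,0,0,1],[-34,6,0,0,1],[-34,6,0,0,1],[-36,8,0,0,1],[0,0,0,0,1]]]';python3 -m crank '[[[0,0,0,0,1],[0,0,0,0,1],[0,0,0,0,1]]]'
cat > ped.py <<'E'
from h import *
import sys
L=np.load("last.npz");T,p=L["T"],L["p"];d=get_image("wrist");g=cv2.cvtColor(d["pixels"],cv2.COLOR_RGB2GRAY)
for X,Y in((.5836,-.0699),(.6249,-.2087),(.5008,-.2049),(.4588,-.0919)):
    x,y=proj(d,(X+.002,Y,.048),T).astype(int);r=24
    if not(30<x<610 and 30<y<250):continue
    m=(g[y-r:y+r+1,x-r:x+r+1]<45).astype(np.uint8);_,l,st,ce=cv2.connectedComponentsWithStats(m)
    if len(st)<2:continue
    i=1+np.argmax(st[1:,4]);b=ce[i]+[x-r,y-r];print((X,Y),b,st[i],at(d,b,.048,T))
E
python3 look.py w6;python3 ped.py
```

```text
time: 36.68
position: [0.5338, 0.1735, 0.157]
tool_rot: [2.217, 2.222, 0.018]
ft_force: [0.9, -0.6, -1.4]
grip_width: 0.442
grip_force: 40.0
time: 37.52
position: [0.5852, -0.1459, 0.1503]
tool_rot: [2.227, 2.208, -0.007]
ft_force: [-1.2, -2.2, -0.8]
grip_width: 0.445
grip_force: 40.0
time: 37.77
position: [0.5863, -0.1333, 0.1492]
tool_rot: [-2.215, -2.226, -0.001]
ft_force: [0.0, 0.3, -2.1]
grip_width: 0.442
grip_force: 40.0
[ 0.58651694 -0.13317228  0.14940173] [-0.24257548  0.07861442 -1.64260668] 0.44483682866615515
(0.5836, -0.0699) [326.14742015 149.62039312] [ 10   8  32  33 814] [ 0.58603169 -0.06951003  0.048     ]
(0.4588, -0.0919) [148.25384615 181.03461538] [ 10   8  32  31 780] [ 0.46181173 -0.09094962  0.048     ]
```

```bash
python3 -m crank '[[[21,0,0,0,1],[22,-0.5,0,0,1],[20,0,0,0,1],[0,0,0,0,1],[0,0,30,0,1],[0,0,30,0,1],[0,0,20,0,1],[0,0,9,0,1],[0,0,0,0,1],[0,0,0,0,1]]]'; python3 -c "
from h import *
P=[]
for _ in range(5): P.append(ctrl.get_state()['position']);get_image('wrist')
print(np.mean(P,0))"
```

```text
time: 38.9
position: [0.5861, -0.0725, 0.0611]
tool_rot: [2.218, 2.224, -0.0]
ft_force: [0.4, -0.2, -2.1]
grip_width: 0.447
grip_force: 40.0
[ 0.58679195 -0.07246297  0.06191453]
```

```bash
python3 -m crank '[[[2.6,-0.8,3,0,1],[0,0,2,0,1],[0,0,2,0,1],[0,0,0,0,1]]]';python3 -m crank '[[[0,0,1,0,1],[0,0,1,0,1],[0,0,0,0,1]]]';python3 -m crank '[[[0,0,1,0,1],[0,0,0,0,1]]]'
```

```text
time: 39.48
position: [0.5845, -0.0692, 0.053]
tool_rot: [-2.217, -2.225, 0.001]
ft_force: [0.6, -0.5, -2.4]
grip_width: 0.442
grip_force: 40.0
time: 39.73
position: [0.585, -0.0696, 0.0516]
tool_rot: [-2.218, -2.225, -0.0]
ft_force: [-0.6, 0.1, -1.3]
grip_width: 0.44
grip_force: 40.0
time: 39.9
position: [0.585, -0.0696, 0.0515]
tool_rot: [-2.218, -2.224, -0.001]
ft_force: [-3.6, -0.0, 6.2]
grip_width: 0.446
grip_force: 40.0
```

```bash
python3 -m crank '[[[0,0,0,0,-0.3],[0,0,0,0,-0.3],[0,0,0,0,-0.3],[0,0,0,0,-0.3],[0,0,-10,0,-0.3],[0,0,-30,0,-0.3],[0,0,-30,0,-0.3],[0,0,-22,0,-0.3]]]' 10;python3 -m crank '[[[32.5,8,0,0,1],[32.5,8,0,0,1],[32.5,8,0,0,1],[32.5,8,0,0,1],[32.5,8,0,0,1],[32.5,8,0,0,1],[0,0,20,0,1],[0,0,20,0,1],[0,0,0,0,1],[0,0,0,0,1]]]'
```

```text
time: 40.57
position: [0.5856, -0.0701, 0.1453]
tool_rot: [2.218, 2.223, 0.002]
ft_force: [1.2, -0.8, 0.3]
grip_width: 0.65
grip_force: 0.0
time: 41.4
position: [0.6317, 0.1253, 0.1023]
tool_rot: [-2.218, -2.224, 0.003]
ft_force: [-0.5, -0.0, 0.4]
grip_width: 0.028
grip_force: 0.0
```

```bash
python3 -m crank '[[[0,0,30,0,1],[0,0,30,0,1],[0,0,20,0,1],[0,0,6,0,1],[0,0,3,0,1],[0,0,0,0,1]]]';  python3 -m crank '[[[0,-9,0,0,1],[0,-10,0,0,1],[0,-10,0,0,1],[0,-10,0,0,1],[0,-10,0,0,1],[0,-10,0,0,1],[0,-10,0,0,1],[0,-10,0,0,1],[0,-8,0,0,1],[0,0,0,0,1]]]'; python3 -m crank '[[[0,-4,0,0,1],[0,-4,0,0,1],[0,-3,0,0,1],[0,-3,0,0,1],[0,-3,0,0,1],[0,-3,0,0,1],[0,0,0,0,1]]]'
```

```text
time: 41.9
position: [0.6333, 0.1253, 0.0149]
tool_rot: [2.218, 2.223, 0.002]
ft_force: [0.4, -0.8, 0.9]
grip_width: 0.006
grip_force: 0.0
time: 42.73
position: [0.5437, 0.1257, 0.0138]
tool_rot: [-2.217, -2.224, -0.0]
ft_force: [-1.5, -0.2, -0.1]
grip_width: 0.008
grip_force: 0.0
time: 43.32
position: [0.5298, 0.1255, 0.0153]
tool_rot: [2.214, 2.22, 0.012]
ft_force: [7.6, 0.2, 1.1]
grip_width: 0.005
grip_force: 4.2
```

```bash
python3 -m crank '[[[0,10,0,0,1],[0,0,-20,0,-0.47],[0,0,-20,0,-0.47],[0,-16,0,0,-0.47],[0,-18,0,0,-0.47],[0,0,0,0,-0.47],[0,0,0,0,-0.47],[0,0,0,0,-0.47],[0,0,0,0,-0.47],[0,0,0,0,-0.47]]]' 10; python3 -m crank '[[[0,0,0,0,-0.47],[0,0,17,0,-0.47],[0,0,14,0,-0.47],[0,0,9,0,-0.47],[0,0,0,0,1],[0,0,0,0,1],[0,0,0,0,1],[0,0,0,0,1],[0,0,0,0,1],[0,0,0,0,1]]]' 40;  python3 -m crank '[[[0,0,0,0,1],[0,0,-1,0,1],[0,6,0,0,1],[0,8,0,0,1],[0,8,0,0,1],[0,6,0,0,1],[0,0,0,0,1]]]';  python3 -m crank '[[[0,0,0,0,-0.2],[0,0,0,0,-0.2],[0,0,0,0,-0.2],[0,0,0,0,-0.2],[0,0,2,0,-0.2],[0,0,3,0,-0.2],[0,0,0,0,-0.2]]]';python3 -m crank '[[[0,0,0,0,1],[0,0,0,0,1],[0,0,0,0,1],[0,0,0,0,1],[0,0,0,0,1]]]'
```

```text
time: 44.15
position: [0.5019, 0.1251, 0.0535]
tool_rot: [2.218, 2.224, -0.001]
ft_force: [-0.1, 0.4, 0.3]
grip_width: 0.603
grip_force: 0.0
time: 44.98
position: [0.5019, 0.1255, 0.0143]
tool_rot: [2.218, 2.225, 0.002]
ft_force: [-0.2, 0.6, 1.4]
grip_width: 0.442
grip_force: 40.0
time: 45.57
position: [0.5313, 0.125, 0.0146]
tool_rot: [2.217, 2.223, 0.001]
ft_force: [-0.2, -0.2, -1.3]
grip_width: 0.442
grip_force: 40.0
time: 46.15
position: [0.5288, 0.1254, 0.009]
tool_rot: [-2.217, -2.225, 0.001]
ft_force: [-0.1, 0.1, -0.5]
grip_width: 0.597
grip_force: 0.0
time: 46.57
position: [0.5295, 0.1253, 0.0096]
tool_rot: [2.218, 2.225, 0.0]
ft_force: [0.8, 0.6, -0.4]
grip_width: 0.441
grip_force: 40.0
```

```bash
python3 -m crank '[[[0,0,-10,0,1],[0,0,-25,0,1],[0,0,-35,0,1],[0,0,-35,0,1],[0,0,-35,0,1],[0,0,0,0,1]]]' 40;  python3 -m crank '[[[-32,-8.5,0,0,1],[-34,-8.5,0,0,1],[-34,-8.5,0,0,1],[-34,-8.5,0,0,1],[-34,-8.5,0,0,1],[-34,-8.5,0,0,1],[-34,-8.5,0,0,1],[-25,-6,0,0,1],[-16,-2,0,0,1],[0,0,0,0,1]]]';python3 -m crank '[[[0,0,0,0,1],[0,0,0,0,1],[0,0,0,0,1]]]'; python3 look.py w7;python3 ped.py
```

```text
time: 47.07
position: [0.5337, 0.1257, 0.1567]
tool_rot: [2.217, 2.221, 0.017]
ft_force: [2.3, 0.1, -1.8]
grip_width: 0.446
grip_force: 40.0
time: 47.9
position: [0.4611, -0.1564, 0.1497]
tool_rot: [2.226, 2.217, -0.0]
ft_force: [-0.0, 0.1, -1.2]
grip_width: 0.444
grip_force: 40.0
time: 48.15
position: [0.4629, -0.1505, 0.1494]
tool_rot: [-2.215, -2.227, -0.0]
ft_force: [-0.5, 0.2, -1.9]
grip_width: 0.448
grip_force: 40.0
[ 0.46288533 -0.15070279  0.14944313] [-0.23523378 -0.24700156 -1.53934528] 0.43962282682958487
(0.5836, -0.0699) [486.4 144.3] [ 0 41  4  6 10] [ 0.57122296 -0.08239442  0.048     ]
(0.4588, -0.0919) [323.57300613 155.83312883] [  9   8  32  33 815] [ 0.4606831  -0.09123709  0.048     ]
```

View pics/w7.png

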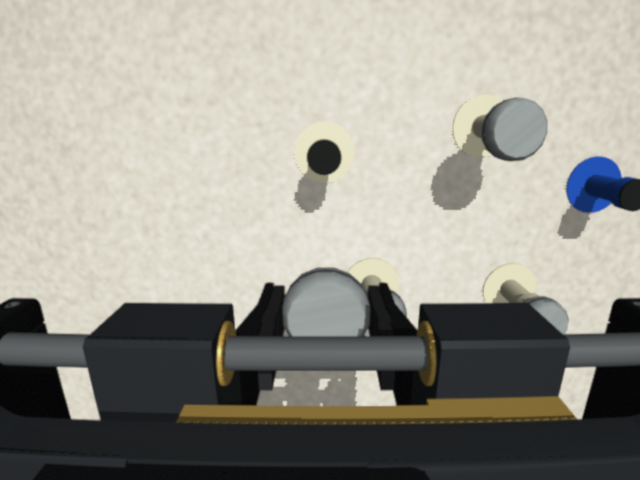

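Wrist view: pedestal D's top is at (323,156), and discs are sitting on A (515,129), B (545,318) and C (behind the held disc). The held disc is flat.

```bash
python3 -m crank '[[[20,-1,0,0,1],[21,-1,0,0,1],[20,0,0,0,1],[0,0,0,0,1],[0,0,30,0,1],[0,0,30,0,1],[0,0,20,0,1],[0,0,9,0,1],[0,0,0,0,1],[0,0,0,0,1]]]'; python3 -c "
from h import *
P=[]
for _ in range(5): P.append(ctrl.get_state()['position']);get_image('wrist')
print(np.mean(P,0))"
```

```text
time: 49.28
position: [0.4603, -0.0915, 0.0605]
tool_rot: [2.218, 2.224, -0.003]
ft_force: [0.1, 0.5, -0.9]
grip_width: 0.441
grip_force: 40.0
[ 0.46114849 -0.09113114  0.06123796]
```

```bash
python3 -m crank '[[[-0.4,-0.6,3,0,1],[0,0,2,0,1],[0,0,2,0,1],[0,0,0,0,1]]]';python3 -m crank '[[[0,0,1,0,1],[0,0,1,0,1],[0,0,0,0,1]]]'
```

```text
time: 49.87
position: [0.4595, -0.0912, 0.0531]
tool_rot: [-2.218, -2.224, 0.001]
ft_force: [-0.7, -0.7, -1.8]
grip_width: 0.445
grip_force: 40.0
time: 50.12
position: [0.46, -0.0913, 0.0516]
tool_rot: [-2.218, -2.225, 0.0]
ft_force: [-0.8, 0.6, -0.7]
grip_width: 0.443
grip_force: 40.0
```

```bash
python3 -m crank '[[[0,0,1,0,1],[0,0,0,0,1],[0,0,0,0,-0.3],[0,0,0,0,-0.3],[0,0,0,0,-0.3],[0,0,0,0,-0.3],[0,0,-10,0,-0.3],[0,0,-30,0,-0.3],[0,0,-30,0,-0.3],[0,0,-22,0,-0.3]]]' 10;python3 -m crank '[[[-20,28,0,0,-0.3],[-20,28,0,0,-0.3],[-20,28,0,0,-0.3],[-20,28,0,0,-0.3],[-20,28,0,0,-0.3],[-20,26,0,0,-0.3],[0,0,0,0,-0.3],[0,0,0,0,-0.3]]]'; python3 -c "
from h import *
P=[]
for _ in range(5): P.append(ctrl.get_state()['position']);get_image('wrist')
print(np.mean(P,0))
d=get_image('top');cv2.imwrite('pics/t8.png',cv2.resize(d['pixels'][190:340,320:460,::-1],None,fx=4,fy=4,interpolation=cv2.INTER_CUBIC))"
```

```text
time: 50.95
position: [0.4604, -0.092, 0.1443]
tool_rot: [2.218, 2.223, 0.001]
ft_force: [1.6, -0.3, -0.1]
grip_width: 0.647
grip_force: 0.0
time: 51.62
position: [0.6181, -0.2077, 0.1408]
tool_rot: [-2.22, -2.218, 0.007]
ft_force: [-0.2, 0.0, 0.2]
grip_width: 0.653
grip_force: 0.0
[ 0.61779282 -0.20553703  0.14145951]
```

```bash
python3 -m crank '[[[-6,9,0,0,-0.3],[0,0,0,0,-0.3],[0,0,20,0,-0.3],[0,0,20,0,-0.3],[0,0,20,0,-0.3],[0,0,10,0,-0.3],[0,0,0,0,-0.3],[0,0,0,0,-0.3],[0,0,0,0,-0.3]]]'; python3 -m crank '[[[0,0,0,0,-0.3]]]'
```

```text
time: 52.67
position: [0.6279, -0.2117, 0.0733]
tool_rot: [-2.218, -2.222, 0.0]
ft_force: [0.0, -0.7, 0.9]
grip_width: 0.656
grip_force: 0.0
time: 52.75
position: [0.628, -0.2118, 0.0735]
tool_rot: [-2.219, -2.223, -0.0]
ft_force: [0.3, -0.1, 0.2]
grip_width: 0.648
grip_force: 0.0
```

View pics/t8.png

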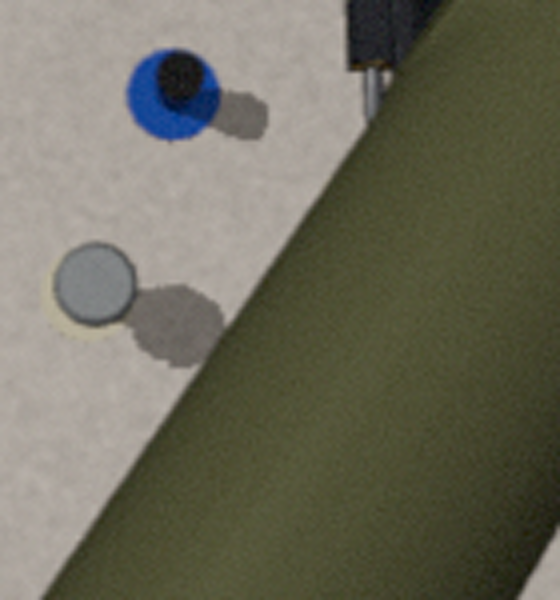

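The crop shows A's disc at (95,284) in place; the arm hides the rest. Regripping the B disc to centre it.

```bash
python3 -m crank '[[[0,-1.2,8,0,-0.3],[0,0,8,0,-0.3],[0,0,4.5,0,-0.3],[0,0,0,0,1],[0,0,0,0,1],[0,0,0,0,1],[0,0,0,0,1],[0,0,0,0,1]]]' 30; python3 -m crank '[[[0,0,0,0,1],[0,0,-5,0,1],[0,0,0,0,1],[2.4,1.1,0,0,1],[0,0,0,0,1],[0,0,0,0,1]]]';python3 -m crank '[[[0,0,3,0,1],[0,0,1,0,1],[0,0,0,0,1],[0,0,0,0,1]]]'
```

```text
time: 53.42
position: [0.6262, -0.2116, 0.0516]
tool_rot: [-2.218, -2.221, 0.001]
ft_force: [0.9, 0.0, -1.3]
grip_width: 0.444
grip_force: 30.0
time: 53.92
position: [0.6271, -0.2084, 0.0562]
tool_rot: [-2.216, -2.221, 0.001]
ft_force: [0.5, -0.3, -3.0]
grip_width: 0.445
grip_force: 30.0
time: 54.25
position: [0.6268, -0.209, 0.0521]
tool_rot: [-2.217, -2.221, 0.002]
ft_force: [-0.4, -0.1, -1.9]
grip_width: 0.446
grip_force: 30.0
```

```bash
python3 -m crank '[[[0,0,1,0,1],[0,0,0,0,1],[0,0,0.5,0,1],[0,0,0,0,1]]]'; python3 -m crank '[[[0,0,0,0,-0.3],[0,0,0,0,-0.3],[0,0,0,0,-0.3],[0,0,0,0,-0.3],[0,0,-10,0,-0.3],[0,0,-30,0,-0.3],[0,0,-30,0,-0.3],[0,0,-22,0,-0.3]]]' 10;python3 -m crank '[[[34,4,0,0,-0.3],[34,4,0,0,-0.3],[34,4,0,0,-0.3],[34,4,0,0,-0.3],[34,4,0,0,-0.3],[34,4,0,0,-0.3],[34,4,0,0,-0.3],[34,4,0,0,-0.3],[34,4,0,0,-0.3],[34,4,0,0,-0.3]]]';python3 -m crank '[[[34,4,0,0,-0.3],[33,4,0,0,-0.3],[0,0,0,0,-0.3],[0,0,0,0,-0.3],[0,0,0,0,-0.3]]]'
python3 - <<'E'
from h import *
d=get_image("top");cv2.imwrite("pics/t9.png",cv2.resize(d["pixels"][190:340,320:460,::-1],None,fx=4,fy=4,interpolation=cv2.INTER_CUBIC))
E
```

```text
time: 54.58
position: [0.6271, -0.2092, 0.0516]
tool_rot: [-2.218, -2.221, 0.001]
ft_force: [-1.8, 0.1, 3.5]
grip_width: 0.444
grip_force: 30.0
time: 55.25
position: [0.6279, -0.2099, 0.1459]
tool_rot: [-2.219, -2.222, 0.0]
ft_force: [-0.1, -0.3, 0.9]
grip_width: 0.648
grip_force: 0.0
time: 56.08
position: [0.6669, 0.1327, 0.1443]
tool_rot: [-2.218, -2.221, 0.0]
ft_force: [0.5, 0.4, -1.1]
grip_width: 0.649
grip_force: 0.0
time: 56.5
position: [0.6747, 0.197, 0.1439]
tool_rot: [-2.218, -2.222, 0.002]
ft_force: [-0.2, -1.7, -0.3]
grip_width: 0.652
grip_force: 0.0
```

View pics/t9.png

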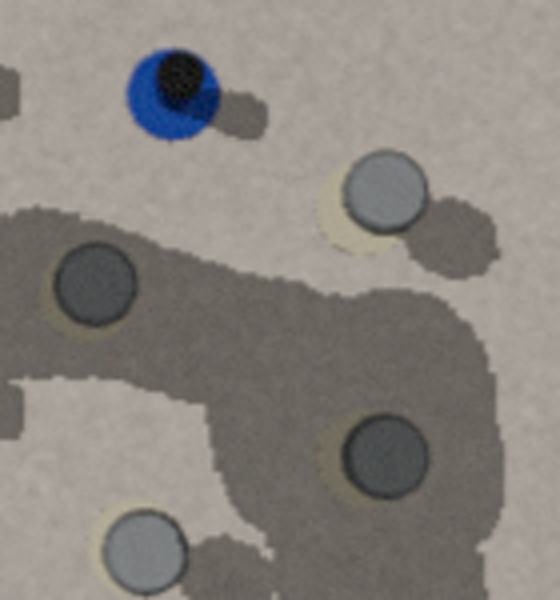

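All four discs lie flat on the cream pedestals: B (386,192), C (386,456), A (95,284), D (145,551). The blue one is untouched. Next I grip the lid handle and shut it.

```bash
python3 - <<'E'
from h import *
d=get_image("top");f=lambda x,y:((x+.5)/4-.5+320,(y+.5)/4-.5+190)
for n,q,P in(("B",(386,192),(.62495,-.20874)),("C",(386,456),(.5008,-.20488)),("A",(95,284),(.58365,-.06988)),("D",(145,551),(.4588,-.09186))):print(n,at(d,f(*q),.066)[:2]-P)
E
python3 -m crank '[[[0,0,30,0,-0.3],[0,0,30,0,-0.3],[0,0,20,0,-0.3],[0,0,2,0,-0.3],[0,0,0,0,1],[0,0,0,0,1],[0,0,0,0,1],[0,0,0,0,1],[0,0,0,0,1],[0,0,0,0,1]]]' 25;python3 -m crank '[[[0,0,0,0,1],[0,0,0,0,1],[0,0,0,0,1]]]'
```

```text
B [-6.21927795e-04 -5.27937593e-05]
C [1.46786932e-05 7.57262682e-04]
A [-0.00128838 -0.00119028]
D [-2.87759151e-04 -4.63966874e-05]
time: 57.43
position: [0.6746, 0.1982, 0.0619]
tool_rot: [-2.217, -2.221, 0.0]
ft_force: [0.1, 0.4, -0.9]
grip_width: 0.277
grip_force: 0.0
time: 57.68
position: [0.6743, 0.1982, 0.0616]
tool_rot: [-2.217, -2.221, 0.002]
ft_force: [-0.8, 0.0, 1.0]
grip_width: 0.158
grip_force: 25.0
```

Every disc is within 2 mm of its pedestal centre. Now shutting the lid.

```bash
python3 -m crank '[[[0,-10,0,0,1],[0,-20,0,0,1],[0,-20,0,0,1],[0,-20,0,0,1],[0,-20,0,0,1],[0,-20,0,0,1],[0,-20,0,0,1],[0,-20,0,0,1],[0,-20,0,0,1],[0,-20,0,0,1]]]';python3 -m crank '[[[0,-15,0,0,1],[0,-8,0,0,1],[0,-5,0,0,1],[0,-4,0,0,1],[0,-3,0,0,1],[0,0,0,0,1]]]';python3 -m crank '[[[0,-3,0,0,1],[0,-2,0,0,1],[0,0,0,0,1],[0,0,0,0,1]]]'
```

```text
time: 58.52
position: [0.4839, 0.197, 0.0615]
tool_rot: [-2.219, -2.222, 0.001]
ft_force: [1.8, -1.2, 1.8]
grip_width: 0.157
grip_force: 25.0
time: 59.02
position: [0.4483, 0.1968, 0.0615]
tool_rot: [-2.217, -2.22, 0.005]
ft_force: [-1.1, -4.2, -6.1]
grip_width: 0.16
grip_force: 25.0
time: 59.35
position: [0.4445, 0.1968, 0.0616]
tool_rot: [-2.219, -2.221, 0.002]
ft_force: [3.3, -3.9, -13.5]
grip_width: 0.158
grip_force: 25.0
```

```bash
python3 -m crank '[[[0,-3,0,0,1],[0,-2,0,0,1],[0,0,0,0,1],[0,0,0,0,1]]]';python3 -m crank '[[[0,-2,0,0,1],[0,0,0,0,1],[0,0,0,0,1]]]'
```

```text
time: 59.68
position: [0.4445, 0.1968, 0.0618]
tool_rot: [2.217, 2.218, 0.012]
ft_force: [19.3, -2.1, -33.0]
grip_width: 0.16
grip_force: 25.0
time: 59.93
position: [0.4444, 0.1968, 0.0622]
tool_rot: [2.215, 2.215, 0.017]
ft_force: [22.9, -1.1, -36.1]
grip_width: 0.158
grip_force: 24.9
```

```bash
python3 -m crank '[[[0,3,0,0,1],[0,3,0,0,1],[0,0,0,0,1],[0,0,0,0,0],[0,0,0,0,0],[0,0,0,0,0],[0,0,0,0,0],[0,0,0,0,0],[0,0,0,0,0]]]' 5;python3 -m crank '[[[0,0,-10,0,0],[0,0,-30,0,0],[0,0,-30,0,0],[0,0,-30,0,0],[30,0,-5,0,0],[35,0,-5,0,0],[35,0,0,0,0],[35,0,0,0,0],[0,0,0,0,0],[0,0,0,0,0]]]'
python3 - <<'E'
from h import *
d=get_image("top");cv2.imwrite("pics/t10.png",d["pixels"][:,:,::-1])
d=get_image("side");cv2.imwrite("pics/s10.png",d["pixels"][100:430,150:500,::-1].repeat(1,0))
E
```

```text
time: 60.68
position: [0.4432, 0.1981, 0.0622]
tool_rot: [-2.216, -2.221, 0.001]
ft_force: [-0.0, 0.9, -0.7]
grip_width: 0.476
grip_force: 0.0
time: 61.52
position: [0.4426, 0.3346, 0.1717]
tool_rot: [-2.214, -2.227, 0.004]
ft_force: [0.1, -1.1, 0.0]
grip_width: 0.497
grip_force: 0.0
```

View pics/t10.png

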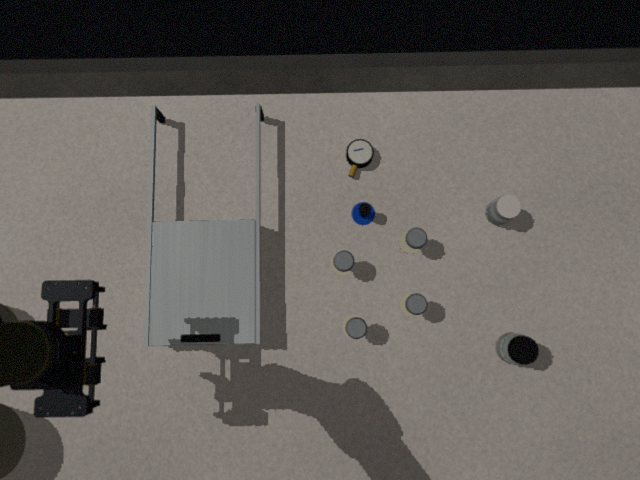

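View pics/s10.png

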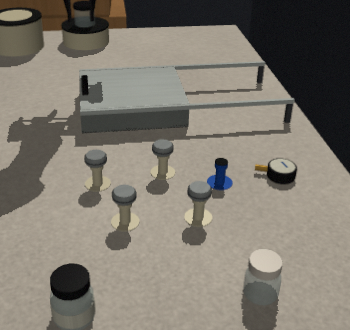

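The lid is shut, with the handle at (201,338) and no brush strip showing. All four discs lie flat on the cream pedestals, and the jars, gauge and blue pedestal have not moved.

```bash
python3 -c "
from bench import job
print(job.close_job())"
```

```text
the job is handed in; nothing more can be done
None
```

I found a disc in all four lanes and set each one flat on its own cream pedestal, within about 2 mm of centre; the lid is fully shut, and the jars, dial gauge and blue pedestal were left alone. The job is handed in at about 62 s.

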